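# Catch a spring channel nut in slotted strut and set it against the stop

## Robot

A 6-joint arm with a two-finger parallel gripper is mounted at the origin on a cart in front of the work surface, level with it; the furniture and walls round the work are solid. World frame = base frame: x ahead of the robot, y to its left, z up, the work surface at z = 0. Lengths are in m, angles in rad, forces in N, time in s.
With the tool pointing down it reaches from about 0.3 to 0.875 m from the base axis. Payload 6.4 kg.
Tool frame: the origin (TCP) lies midway between the tips of the shut fingers; the grasp point (between the pads) lies 19 mm behind it; x points along the fingers, y is the direction in which the jaws open and shut, and the axes are right-handed (so a half turn about x gives the same grasp; the last joint's range is limited). The gripper opens to 85 mm and grips with 20 to 120 N. Pads are 22 mm wide; open, the fingers measure 114 mm over their backs; the gripper's body (76 mm by 85 mm) begins 54 mm behind the grasp point. The pads swing forward as they close: fully open they stand 13 mm farther back than shut.
Start: joints at [0.97, 0.181, 1.607, -0, 1.354, -0.206], TCP at [0.221, 0.531, 0.191] pointing down, gripper open.
Joint ranges: [-2.99, 2.99], [-0.89, 2.07], [0.3, 2.58], [-1.14, 4.28], [0, 2.63], [-3.12, 3.12]. Speed limits (rad/s): [2.57, 2.57, 3.01, 3.14, 3.14, 3.14].

## Interface

Orientations are given as a unit quaternion [w, x, y, z].
In Python, from bench import ctrl gives the robot as it stands.
- The arm moves only by the tool step_arm, never from a script. Its argument "motion" is a list of rows, each a list of 7 numbers: the shift along the tool's x, y, z in mm, then the turn, a rotation vector about the tool's x, y, z in degrees, then the closure in counts, from 0 (fully open) to 255 (shut). In form: [[tx, ty, tz, rx, ry, rz, hand], ...]. A call has 1 to 10 rows; each row is the pose to reach, as a shift and turn from the pose commanded when the call began, along the tool's axes at that moment; what a row does not reach only later rows make up. A row lasts 1/8 s, in which the tool goes at most 62.5 mm and 10.7 degrees, less where a joint would pass 70% of its speed; a pose out of reach is approached as far as the arm can. A call with a gripper value outside its range is refused whole. The fingers move at their own pace and stop on an object; the grip force is fixed at half the most. Time passes only in rows, so rows that repeat a pose let the fingers close. It gives the time, the measured TCP pose, the force and the opening at its end, in the units of the state.
- ctrl.get_obs(): the state, without advancing time (a new reading comes with each control period).
- ctrl.camera(name): name is "scene" or "top" or "wrist"; returns (picture, depth): 400x640x3 uint8, red, green, blue; 400x640 float32, m along the optical axis (not along the pixel's ray), 0 where there is no reading.
- ctrl.camera_info(name): a dict with "fx", "fy", "cx", "cy" (pixels), "dist_coeffs" ([k1, k2, p1, p2, k3] as OpenCV has them; the pictures are not rectified), "T" (4x4, takes a point from camera to world coordinates); the wrist camera has in their place "hand_eye" (4x4, takes a point from camera to tool coordinates, whose origin is the TCP and whose axes are the tool frame's). Camera axes: x right, y down, z forward; pixel columns grow to the right and rows downward; lengths in m; the calibration is good to about 2 mm. A picture is of the moment at which its call begins: read the wrist's pose just before it. camera_info takes no time and is no camera call.
- ctrl.hand_in(): hands the job in, once; it reports no verdict.
The state is a dict: "time_s": time; "q": joint angles; "dq": joint speeds; "joint_efforts": joint torques, N m; "eef_pos": TCP position; "eef_rot": TCP orientation; "wrist_force": force on the tool from outside, world axes, zero at the start; "torque": the same for the moment, N m; "opening": opening from 0.0 (shut) to 1.0 (fully open).
Only numpy, scipy, OpenCV 4.12 (cv2) and the standard library are available. Lean on these libraries where they do the work, as an engineer would, in place of code of your own. Each camera call takes 0.05 s, during which the arm holds its last target. There are 200 camera calls.

## Task

Take the spring channel nut by its orange grip out of the wooden holder, pass its head through the slot of the strut on the open left half, push it down against its spring and turn it a quarter turn clockwise (seen from above) so that it catches under both lips. Then slide it, still caught, along the strut to the right until it rests gently pressed against the rubber tip of the stop screw, and let go; be gentle with strut and stop, and leave the things around in place.

Things in the scene. Friction and masses are not known exactly. Their poses are not given: they have to be found in the camera images.
- nut_grip (a point): Centre of the orange grip of the loose channel nut (about 150 g, upright). z runs up the nut, y along the long side of its steel head. Grip: 14 (x) by 26 (y) by 30 mm high; pinch it across its 14 mm, along x. Below it a black collar 20 mm and a stud 13 mm across. The head's top is 43, its underside 53 mm below this point.
- nut_head (a point): Centre of the nut's steel head: 18 (x) by 36 (y) by 10 mm thick, axes as nut_grip. Two opposite corners are cut away, so inside the strut it turns clockwise only (seen from above), about 0.2 rad past the quarter turn it meets the walls. Two grooves along x in its top, 6 mm wide, 3 deep, at y = +-13 mm, take the lips' edges after the quarter turn.
- nut_spring (a joint): How far the nut's spring is pressed, m (0 free, 0.018 solid); 0.5 N per mm. The coil and its round black foot, 16 mm across, reach 31 mm below the head's underside when free.
- holder: Wooden block on the bench, 62 x 130 x 36 mm, origin under its centre, two upright holes 22 mm across at y = +-34 mm. The nut's head rests on its top over the +y hole, the spring foot hangs in the hole.
- strut: Slotted metal strut fixed to the bench, 45 wide (x), 220 long (y, to the robot's left), 41 mm high; origin centre of underside, z up. Slot in the top 23 mm wide, over all its length. Floor 3 mm thick, inside 39 mm wide. Beside the slot the lips turn down, 3 mm thick edges with rims 33 mm above the bench.
- strut_mouth (a point): Point on the strut's axis at its top (41 mm up), 55 mm left of its middle: a good place to put the head in. To turn there, the head's top must be under the rims: nut_grip at most 75 mm above the bench (72 is comfortable, spring then about 6 N; solid below 69). Caught, the spring holds the grooves up on the rims: nut_grip 79 mm up. Sliding rubs with some 1 to 4 N.
- end_block: Steel block fixed in the strut's right end (y -109 to -85 mm); origin and axes as the strut's. In it a stop screw with a rubber tip, 29 mm above the bench, facing +y. How far it is run out is not measured: the tip is at y between -65 and -25 mm. It yields 1 N per mm over 4 mm, then is hard. The nut meets it with its head's side, 9 mm from the nut's axis.
- oil_can_mid (a point): Green oil can with a spout, bystander, 68x85x176 mm; point on its axis 88 mm above the bench.
- scriber_tin_mid (a point): Yellow tin holding scribers, bystander, 69 mm across, 128 mm high; point on its axis 64 mm above the bench.
- bolt_m16_mid (a point): Rusty bolt standing on its head, bystander, 24x27x65 mm; point on its axis 32 mm above the bench.
- nut_1_mid (a point): Dark hexagon nut, bystander, 24x27x19 mm; point on its axis 9 mm above the bench.
Mind the look-alikes: they are no part of the job. Of the things that look like the part that bears nut_grip, take the one that is farthest to the robot's right at the start.

How it is judged:
By the outcome, as a careful person would: the job done as asked, in the order asked, and still so for the second after the job is handed in, with the robot touching nothing.
It also fails if it takes over 54 s, if anything falls off the work surface, if the arm or the gripper's body presses on something with over 40 N, if the wrist force passes 120 N, or if a joint passes its speed limit or range.

## Working session

There is one attempt and no reset: what is moved stays moved. The work goes in short steps, Python scripts to look and compute and a tool call to move; the robot and the scene stay as the last step left them, time stands still between calls to the robot, and variables do not carry over. Pictures are saved under pics/ and viewed, about 8 in all and at most 12, crops included, and the job is handed in when it is done.

Besides the shell and the picture viewer there is one more tool, called after "Emit:" as a command line: name --pt "numbers of a row" for each row, then --argument value for the rest. step_arm: Moves the arm, as the interface text tells. Its arguments: {"type":"object","properties":{"motion":{"type":"array","items":{"type":"array","items":{"type":"number"}}}},"required":["motion"]}

```bash
mkdir -p pics; ls; cat > h.py <<'E'
import numpy as np, cv2
from bench import ctrl
from scipy.spatial.transform import Rotation as R
def tool():
    o=ctrl.get_obs(); T=np.eye(4); w,x,y,z=o["eef_rot"]; T[:3,:3]=R.from_quat([x,y,z,w]).as_matrix(); T[:3,3]=o["eef_pos"]; return T
def grab(n):
    T=tool(); im,d=ctrl.camera(n); i=ctrl.camera_info(n)
    M=T@np.array(i["hand_eye"]) if n=="wrist" else np.array(i["T"])
    return im,d,i,M
def ray(i,M,px):
    K=np.array([[i["fx"],0,i["cx"]],[0,i["fy"],i["cy"]],[0,0,1.]])
    u=cv2.undistortPoints(np.array(px,float).reshape(-1,1,2),K,np.array(i["dist_coeffs"],float)).reshape(-1,2)
    return np.c_[u,np.ones(len(u))]@M[:3,:3].T, M[:3,3]
def onz(i,M,px,z):
    r,c=ray(i,M,px); return c+r*((z-c[2])/r[:,2])[:,None]
def proj(i,M,P):
    K=np.array([[i["fx"],0,i["cx"]],[0,i["fy"],i["cy"]],[0,0,1.]])
    W=np.linalg.inv(M); return cv2.projectPoints(np.array(P,float).reshape(-1,3),cv2.Rodrigues(W[:3,:3])[0],W[:3,3],K,np.array(i["dist_coeffs"],float))[0].reshape(-1,2)
def cloud(i,M,d):
    v,u=np.mgrid[0:d.shape[0],0:d.shape[1]]
    r,c=ray(i,M,np.c_[u.ravel(),v.ravel()]); P=c+r*d.ravel()[:,None]; P[d.ravel()==0]=np.nan
    return P.reshape(*d.shape,3)
def save(n,im): cv2.imwrite("pics/"+n+".png",cv2.cvtColor(im,cv2.COLOR_RGB2BGR))
def orange(im):
    h=cv2.cvtColor(im,cv2.COLOR_RGB2HSV); return ((h[...,0]>4)&(h[...,0]<18)&(h[...,1]>170)&(h[...,2]>110)).astype(np.uint8)
E
python3 - <<'E'
from h import *
o=ctrl.get_obs(); print({k:np.round(v,3) for k,v in o.items()}); print(np.round(tool(),3))
ims=[]
for n in("top","scene"):
    im,d,i,M=grab(n); np.savez(n,im=im,d=d,M=M); save(n,im)
    print(n,np.round(M,3).tolist(),i["fx"])
    P=cloud(i,M,d)
    k,l,s,c=cv2.connectedComponentsWithStats(orange(im))
    for j in range(1,k):
        if s[j,4]>25: print(s[j],c[j].round(),np.nanmedian(P[l==j],0).round(3))
print(np.round(ctrl.camera_info("wrist")["hand_eye"],3).tolist())
E
```

```text
pics
{'time_s': np.float64(0.0), 'q': array([ 0.97 ,  0.182,  1.608,  0.   ,  1.354, -0.206]), 'dq': array([ 0.002, -0.   , -0.001, -0.001, -0.001, -0.   ]), 'joint_efforts': array([ 1.0000e-03, -4.4488e+01, -3.5134e+01, -0.0000e+00,  9.0000e-03,
        0.0000e+00]), 'eef_pos': array([0.221, 0.53 , 0.19 ]), 'eef_rot': array([ 0.693,  0.138,  0.694, -0.139]), 'wrist_force': array([-0.566, -0.211, -0.695]), 'torque': array([0.017, 0.024, 0.048]), 'opening': np.float64(1.001)}
[[-0.001  0.385  0.923  0.221]
 [-0.001  0.923 -0.385  0.53 ]
 [-1.    -0.002 -0.     0.19 ]
 [ 0.     0.     0.     1.   ]]
top [[0.069, -0.977, 0.202, 0.326], [-0.998, -0.068, 0.012, 0.195], [0.002, -0.202, -0.979, 1.149], [0.0, 0.0, 0.0, 1.0]] 452.54917443135935
scene [[0.981, 0.145, -0.131, 0.662], [0.195, -0.756, 0.625, -0.392], [-0.008, -0.639, -0.769, 0.819], [0.0, 0.0, 0.0, 1.0]] 377.61919588629775
[379 132   6  12  36] [381. 138.] [0.671 0.476 0.093]
[351 250  10  14  42] [354. 258.] [0.649 0.053 0.099]
[[-0.0, -0.283, 0.959, -0.182], [1.0, -0.0, -0.0, -0.0], [0.0, 0.959, 0.283, -0.073], [0.0, 0.0, 0.0, 1.0]]
```

View pics/top.png

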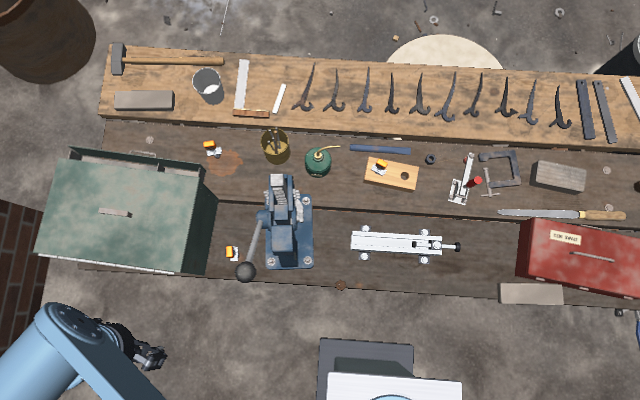

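View pics/scene.png

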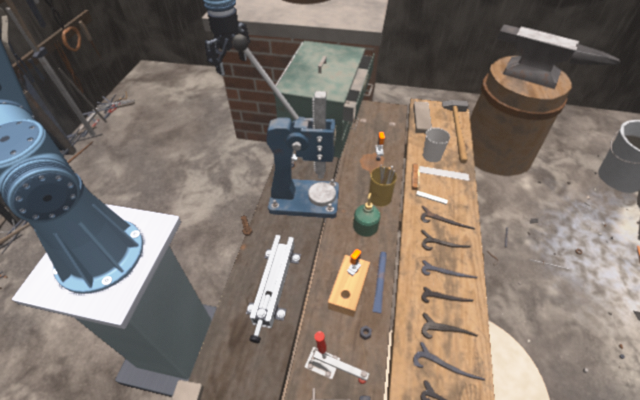

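The top view shows three look-alike nuts, at pixels (379,166) in the holder, (209,145) and (231,252). The one in the wooden holder, also at scene (354,258), is farthest to the robot's right, so I'm taking that one. The strut runs from about (352,240) to (455,246). Next are a close crop and the measurements.

```bash
python3 - <<'E'
from h import *
t=np.load("top.npz"); s=np.load("scene.npz")
a=cv2.resize(t["im"][150:265,340:470],None,fx=5,fy=5,interpolation=cv2.INTER_CUBIC)[:,:650]
b=cv2.resize(s["im"][225:345,235:385],None,fx=4,fy=4,interpolation=cv2.INTER_CUBIC)
save("topc",a); save("scenec",b)
C={}
for n,z,box in(("top",t,(365,155,395,180)),("scene",s,(340,245,370,275))):
    i=ctrl.camera_info(n); P=cloud(i,z["M"],z["d"]); h=cv2.cvtColor(z["im"],cv2.COLOR_RGB2HSV)
    x0,y0,x1,y1=box
    m=np.zeros(h.shape[:2],bool); m[y0:y1,x0:x1]=((h[...,1]>200)&(h[...,2]>180)&(h[...,0]<25))[y0:y1,x0:x1]
    v,u=np.nonzero(m); print(n,len(v),u.mean(),v.mean(),np.nanmedian(P[m],0).round(3),np.nanmax(P[m],0).round(3), np.nanmin(P[m],0).round(3))
    C[n]=ray(i,z["M"],[[u.mean(),v.mean()]])
    # strut cloud, holder cloud
    for nm,lo,hi,zl,zh in(("strut",(.35,-.2),(.54,.2),.036,.046),("holder",(.54,-.12),(.72,.12),.031,.041)):
        w=(P[...,0]>lo[0])&(P[...,0]<hi[0])&(P[...,1]>lo[1])&(P[...,1]<hi[1])&(P[...,2]>zl)&(P[...,2]<zh)
        r=cv2.minAreaRect(P[w][:,:2].astype(np.float32)); print(nm,w.sum(),np.nanmedian(P[w],0).round(3),np.round(r[0],3),np.round(r[1],3),r[2])
(r1,c1),(r2,c2)=C["top"],C["scene"]; r1,r2=r1[0],r2[0]
k=np.linalg.lstsq(np.c_[r1,-r2],c2-c1,rcond=None)[0]; print((c1+k[0]*r1).round(4),(c2+k[1]*r2).round(4))
E
```

```text
top 4 380.0 164.5 [0.645 0.069 0.102] [0.649 0.076 0.104] [0.641 0.062 0.101]
strut 955 [ 0.468 -0.005  0.042] [ 0.468 -0.011] [0.046 0.264] 0.3380855917930603
holder 975 [0.64  0.025 0.037] [0.645 0.031] [0.13  0.065] 82.02477264404297
scene 60 355.4 254.36666666666667 [0.65  0.061 0.104] [0.659 0.074 0.108] [0.641 0.051 0.099]
strut 1050 [ 0.47  -0.018  0.041] [0.464 0.015] [0.123 0.31 ] 20.992212295532227
holder 1196 [0.645 0.02  0.036] [0.646 0.03 ] [0.134 0.063] 81.6860122680664
[0.6482 0.0676 0.0923] [0.65   0.0683 0.0927]
```

View pics/topc.png

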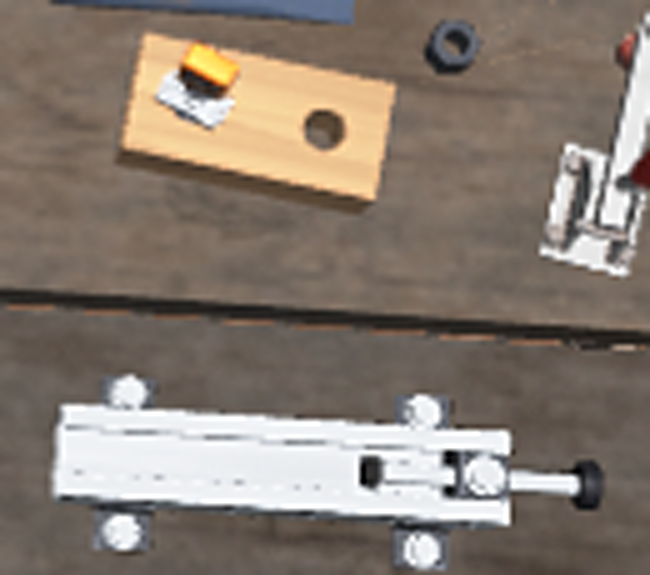

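The crop confirms it: orange grip and steel head on the holder over the left (+y) hole, with the nut itself turned by roughly -21° (crop (205,65)). The rubber tip is near crop (370,470). I'll check obstacle heights before travelling.

```bash
python3 - <<'E'
from h import *
H=np.full((14,24),0.)
for n in("top","scene"):
    z=np.load(n+".npz"); P=cloud(ctrl.camera_info(n),z["M"],z["d"]).reshape(-1,3)
    P=P[~np.isnan(P[:,0])]
    a=np.floor((P[:,0]-.2)/.04).astype(int); b=np.floor((P[:,1]+.24)/.04).astype(int)
    k=(a>=0)&(a<14)&(b>=0)&(b<24)&(P[:,2]<.8); np.maximum.at(H,(a[k],b[k]),P[k,2])
print("y  ",[round(-.24+.04*j,2) for j in range(24)])
for j in range(14): print(round(.2+.04*j,2),(H[j]*1000).astype(int))
E
```

```text
y   [-0.24, -0.2, -0.16, -0.12, -0.08, -0.04, 0.0, 0.04, 0.08, 0.12, 0.16, 0.2, 0.24, 0.28, 0.32, 0.36, 0.4, 0.44, 0.48, 0.52, 0.56, 0.6, 0.64, 0.68]
0.2 [  0   0   0   0   0   0   0   0   0   0   0   0   0   0   0 620 623 613
 595 595 583   0   0   0]
0.24 [  0   0   0   0   0   0   0   0   0   0   0   0   0   0   0   0   0 610
 604 594 575   0   0   0]
0.28 [  0   0   0   0   0   0   0   0   0   0   0   0   0   0   0   0   0   0
 593 590   0   0   0   0]
0.32 [  6   6   4   4   5   5   5   6   4  71   5   4   4 458 454   2   6 208
 215 214 214 213   5   8]
0.36 [  6   7   7   7   7   6   6   5   7  68   9  29  82 456 451  45  42 215
 216 217 215 218 216 216]
0.4 [  8   6   7   6  15   7   7  10  14   6   6  46 276 374 342  94 103 214
 216 216 216 218 215 216]
0.44 [  6   7  45  53  50  47  46  46  46  43   6 248 277 301 298   7   7 215
 217 217 238 240 237 216]
0.48 [  6   5  35  45  46  46  46  47  46  43   7 248 356 356 254   7   6 215
 217 215 216 215 216 216]
0.52 [  8   6   6   6   6   5   7   6   5   6   6  42 356 356 228   6   6 215
 216 216 216 216 217 215]
0.56 [  6  36  40   7   7   6   7   7   6   9   7  45 273 272  29   6   7 204
 211 215 214 214 215 217]
0.6 [ 16 111 154   7   5  43  41 103  40  10  60  73  59   5   6   6   8   7
   7   4 188 206 206 209]
0.64 [ 18  46  47   8   6  42  41 108  46   5 176 158  70  93 122  93   7 104
 104   7   7   6   6   7]
0.68 [ 18  50  43  22  23  17  20  38  40  24  62  71  59 129 130  95   6  86
  42   7   8   6   9   7]
0.72 [23 23 26 24 24 25 23 24 24 24 25 24 25 93 95 23 24 24 24 23 26 24 26 24]
```

Emit:
step_arm --pt "-60 -10 0 0 0 0 0" --pt "-120 -30 0 0 0 0 0" --pt "-180 -60 5 0 0 0 0" --pt "-240 -90 10 0 0 0 0" --pt "-290 -120 15 5 0 0 0" --pt "-310 -150 20 10 0 0 0" --pt "-310 -176 20 15 0 0 0" --pt "-310 -176 20 20 0 0 0"

```text
time_s: 1.1
eef_pos: [0.1715, 0.3596, 0.5025]
eef_rot: [0.659, 0.259, 0.658, -0.257]
wrist_force: [0.1, 0.6, -0.5]
opening: 1.003
```

Emit:
step_arm --pt "0 -12 45 8 0 0 0" --pt "0 -25 91 16 0 0 0" --pt "0 -37 138 24 0 0 0" --pt "0 -50 185 32 0 0 0" --pt "0 -62 232 40 0 0 0" --pt "0 -75 279 48 0 0 0" --pt "0 -87 326 56 0 0 0" --pt "0 -100 373 64 0 0 0" --pt "0 -109 413 68 0 0 0" --pt "0 -109 413 68 0 0 0"

```text
time_s: 2.35
eef_pos: [0.4027, -0.0012, 0.4998]
eef_rot: [-0.4, -0.581, -0.402, 0.583]
wrist_force: [0.0, 1.0, 0.3]
opening: 1.001
```

```bash
python3 - <<'E'
from h import *
im,d,i,M=grab("wrist"); np.savez("w0",im=im,d=d,M=M); save("w0",im)
E
```

Emit:
step_arm --pt "35 30 -23 0 0 0 0" --pt "75 60 -45 0 0 0 0" --pt "115 90 -68 0 0 0 0" --pt "155 120 -91 0 0 0 0" --pt "195 150 -113 0 0 0 0" --pt "235 180 -136 0 0 0 0" --pt "275 200 -152 0 0 0 0" --pt "300 205 -155 0 0 0 0" --pt "300 205 -155 0 0 0 0"

```text
time_s: 3.52
eef_pos: [0.6465, 0.0754, 0.1989]
eef_rot: [-0.402, -0.579, -0.404, 0.582]
wrist_force: [0.4, -0.0, 0.4]
opening: 1.001
```

```bash
python3 - <<'E'
from h import *
im,d,i,M=grab("wrist"); np.savez("w1",im=im,d=d,M=M); print(tool().round(3))
save("pair",np.vstack([cv2.resize(np.load("w0.npz")["im"],None,fx=.75,fy=.75),cv2.resize(im,None,fx=.75,fy=.75)]))
E
```

```text
[[-0.002  0.937 -0.35   0.648]
 [ 0.    -0.35  -0.937  0.075]
 [-1.    -0.002  0.     0.201]
 [ 0.     0.     0.     1.   ]]
```

View pics/pair.png

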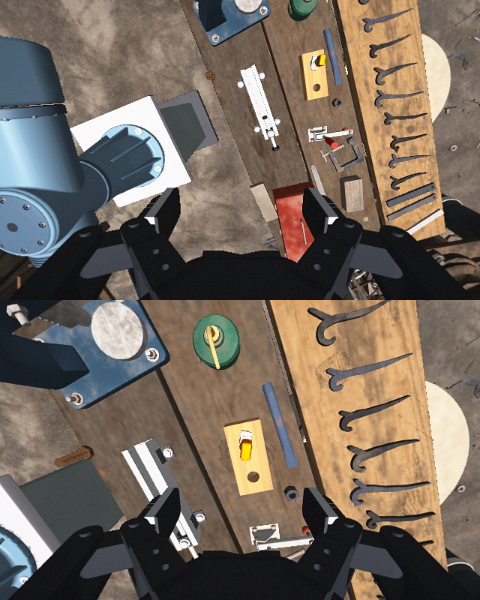

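The wrist pair shows the target nut at about full pixel (425,80) in the first view and (328,195) in the second, with the strut at left in both. Measuring the grip and its yaw.

```bash
python3 - <<'E'
from h import *
i=ctrl.camera_info("wrist"); rr=[]
for n,c in(("w0",(425,80)),("w1",(328,195))):
    z=np.load(n+".npz"); h=cv2.cvtColor(z["im"],cv2.COLOR_RGB2HSV); P=cloud(i,z["M"],z["d"])
    m=np.zeros(h.shape[:2],bool); w=25
    m[c[1]-w:c[1]+w,c[0]-w:c[0]+w]=((h[...,1]>180)&(h[...,2]>150)&(h[...,0]<28))[c[1]-w:c[1]+w,c[0]-w:c[0]+w]
    v,u=np.nonzero(m); print(n,len(v),u.mean(),v.mean()); print(np.nanpercentile(P[m],[5,50,95],axis=0).round(4))
    t=m&(P[...,2]>.098); Q=P[t][:,:2]; 
    if len(Q)>4: print("top",len(Q),[np.round(x,4) for x in cv2.minAreaRect((Q*1000).astype(np.float32))])
    rr.append(ray(i,z["M"],[[u.mean(),v.mean()]]))
(r1,c1),(r2,c2)=rr; r1,r2=r1[0],r2[0]
k=np.linalg.lstsq(np.c_[r1,-r2],c2-c1,rcond=None)[0]; print((c1+k[0]*r1).round(4),(c2+k[1]*r2).round(4))
save("c1",cv2.resize(np.load("w1.npz")["im"][150:270,275:385],None,fx=5,fy=5,interpolation=cv2.INTER_CUBIC))
E
```

```text
w0 61 429.344262295082 79.85245901639344
[[0.6383 0.0541 0.0359]
 [0.6469 0.0646 0.1028]
 [0.6638 0.0769 0.105 ]]
top 56 [array([646.9351,  64.8338]), array([24.4337, 14.1523]), np.float64(65.1299)]
w1 228 327.37719298245617 202.94298245614036
[[0.6395 0.0551 0.1018]
 [0.6463 0.0636 0.1034]
 [0.6559 0.0771 0.1047]]
top 228 [array([647.694 ,  65.6647]), array([25.1061, 13.7011]), np.float64(64.6042)]
[0.6466 0.065  0.102 ] [0.6469 0.0646 0.1021]
```

View pics/c1.png

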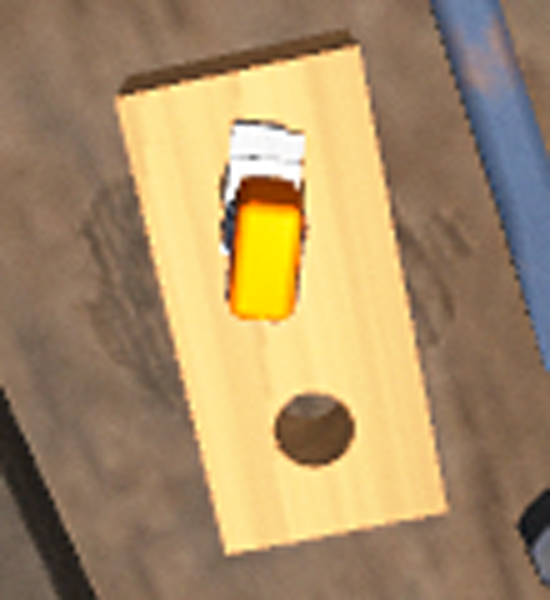

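Grip centre is about (0.6475, 0.065, 0.088), yaw -25°. The crop shows it upright with the head flat on the block. Descending and closing.

Emit:
step_arm --pt "40 2 6 3 0 0 0" --pt "75 3 10 4.7 0 0 0" --pt "100 3 10 4.7 0 0 0" --pt "120 3 10 4.7 0 0 0" --pt "131 3 10 4.7 0 0 60" --pt "131 3 10 4.7 0 0 120" --pt "131 3 10 4.7 0 0 150" --pt "131 3 10 4.7 0 0 180" --pt "131 3 10 4.7 0 0 255" --pt "131 3 10 4.7 0 0 255"

```text
time_s: 4.82
eef_pos: [0.6479, 0.0632, 0.0706]
eef_rot: [0.378, 0.598, 0.378, -0.597]
wrist_force: [0.3, -0.1, 0.8]
opening: -0.001
```

Emit:
step_arm --pt "0 0 0 0 0 0 255" --pt "0 0 0 0 0 0 255" --pt "-10 0 0 0 0 0 255" --pt "-30 0 0 0 0 0 255" --pt "-60 0 0 0 0 0 255" --pt "-90 0 0 0 0 0 255" --pt "-90 0 0 0 0 0 255"

```text
time_s: 5.7
eef_pos: [0.6506, 0.0631, 0.1656]
eef_rot: [0.38, 0.6, 0.377, -0.595]
wrist_force: [-0.9, -0.2, 0.2]
opening: 0.002
```

```bash
python3 - <<'E'
from h import *
im,d,i,M=grab("wrist"); np.savez("w2",im=im,d=d,M=M); print(tool().round(4), ctrl.get_obs()["q"])
t,td,ti,tM=grab("top"); np.savez("t2",im=t,d=td,M=tM)
save("w2",im)
# strut edges from earlier clouds (top, scene, w0, w1, w2)
for n in("top","w0","w1","w2"):
    z=np.load(n+".npz"); c=ctrl.camera_info("wrist" if n[0]=="w" else n); P=cloud(c,z["M"],z["d"])
    V=z["im"].min(-1)
    k=(P[...,0]>.40)&(P[...,0]<.53)&(P[...,2]>.036)&(P[...,2]<.048)&(P[...,1]<.12)&(P[...,1]>-.07)
    Q=P[k]; print(n,k.sum(),"z",np.median(Q[:,2]).round(4))
    for y in np.arange(-.06,.12,.03):
        s=Q[abs(Q[:,1]-y)<.015]
        if len(s)>8: print("  y%.2f x %.4f..%.4f"%(y,s[:,0].min(),s[:,0].max()),end="")
    print(" ymax",Q[:,1].max().round(4))
E
```

```text
[[ 4.500e-03  9.040e-01 -4.276e-01  6.492e-01]
 [-4.000e-04 -4.276e-01 -9.040e-01  6.310e-02]
 [-1.000e+00  4.200e-03 -1.600e-03  1.632e-01]
 [ 0.000e+00  0.000e+00  0.000e+00  1.000e+00]] [-8.46261741e-02  3.69413360e-01  1.43043553e+00 -1.94287517e-05
  1.33722450e+00  3.57215691e-01]
top 747 z 0.0416
  y-0.06 x 0.4463..0.4915  y-0.03 x 0.4463..0.4913  y0.00 x 0.4457..0.4909  y0.03 x 0.4456..0.4910  y0.06 x 0.4454..0.4905  y0.09 x 0.4455..0.4906 ymax 0.1197
w0 879 z 0.0408
  y-0.06 x 0.4434..0.4878  y-0.03 x 0.4433..0.4879  y0.00 x 0.4431..0.4880  y0.03 x 0.4427..0.4874  y0.06 x 0.4425..0.4875  y0.09 x 0.4424..0.4871 ymax 0.1198
w1 1653 z 0.0408
  y-0.06 x 0.4441..0.4895  y-0.03 x 0.4776..0.4888  y0.03 x 0.4428..0.4885  y0.06 x 0.4429..0.4886  y0.09 x 0.4425..0.4882 ymax 0.1199
w2 2234 z 0.0408
  y-0.06 x 0.4436..0.4783  y0.00 x 0.4435..0.4892  y0.03 x 0.4428..0.4888  y0.06 x 0.4427..0.4891  y0.09 x 0.4432..0.4886 ymax 0.12
```

View pics/w2.png

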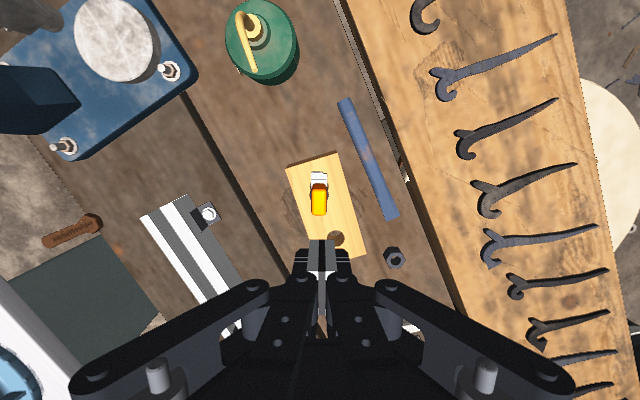

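The fingers closed on nothing (opening ≈ 0). The nut still stands in the holder at pixel (319,200). I'll measure the nut and the fingertips again with the cameras to see why.

```bash
python3 - <<'E'
from h import *
for n,cn in(("w2","wrist"),("t2","top"),("s2","scene")):
    if n=="s2":
        im,d,i,M=grab("scene"); np.savez("s2",im=im,d=d,M=M)
    z=np.load(n+".npz"); i=ctrl.camera_info(cn); P=cloud(i,z["M"],z["d"]); h=cv2.cvtColor(z["im"],cv2.COLOR_RGB2HSV)
    near=(abs(P[...,0]-.648)<.05)&(abs(P[...,1]-.065)<.06)
    t=near&(h[...,1]>150)&(h[...,2]>130)&(h[...,0]<28)&(P[...,2]>.06)
    if t.sum()>3: print(n,"orange",t.sum(),np.percentile(P[t],[5,50,95],axis=0).round(4).tolist(), cv2.minAreaRect((P[t&(P[...,2]>.098)][:,:2]*1000).astype(np.float32)))
    g=near&(P[...,2]>.12)&(P[...,2]<.30)
    if g.sum()>5: print(n,"grip pts",g.sum(),np.percentile(P[g],[2,50,98],axis=0).round(3).tolist())
save("s2",cv2.resize(np.load("s2.npz")["im"][150:310,270:430],None,fx=3.5,fy=3.5))
E
```

```text
w2 orange 327 [[0.6397, 0.0546, 0.0924], [0.647, 0.0649, 0.1033], [0.657, 0.0777, 0.1047]] ((647.5372924804688, 65.4146499633789), (26.373598098754883, 14.062125205993652), 64.15848541259766)
w2 grip pts 38982 [[0.603, 0.044, 0.228], [0.65, 0.075, 0.282], [0.696, 0.099, 0.299]]
s2 orange 88 [[0.6419, 0.0512, 0.0859], [0.6492, 0.0584, 0.1029], [0.6578, 0.0731, 0.1058]] ((650.5929565429688, 63.940696716308594), (25.87355613708496, 13.782883644104004), 67.75330352783203)
s2 grip pts 988 [[0.6, 0.029, 0.212], [0.648, 0.052, 0.272], [0.695, 0.083, 0.299]]
```

View pics/s2.png

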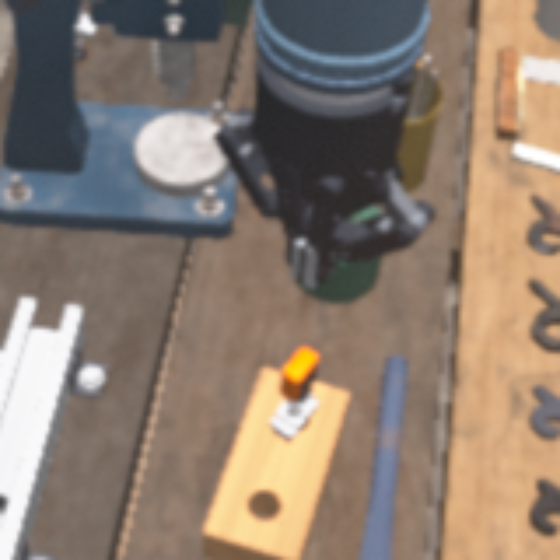

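```bash
python3 - <<'E'
from h import *
T=tool(); print(T[:3,3], ctrl.get_obs()["opening"])
for n,cn in(("w2","wrist"),("s2","scene")):
    z=np.load(n+".npz"); i=ctrl.camera_info(cn); P=cloud(i,z["M"],z["d"])
    print(n,"TCP proj",proj(i,z["M"],[T[:3,3],T[:3,3]+[0,0,.019],T[:3,3]+[0,0,.05]]).round(1).tolist())
    near=(abs(P[...,0]-.648)<.05)&(abs(P[...,1]-.065)<.06)
    g=near&(P[...,2]>.115)&(P[...,2]<.34)
    v,u=np.nonzero(g); o=np.argsort(P[g][:,2])[:400:40]; print([(u[k],v[k],P[g][k].round(3).tolist()) for k in o])
z=np.load("w2.npz");i=ctrl.camera_info("wrist");P=cloud(i,z["M"],z["d"]); print([(v,P[v,322].round(3).tolist()) for v in range(225,340,10)])
E
```

```text
[0.64732077 0.06326683 0.1600873 ] 0.0023113532386714194
w2 TCP proj [[319.3, 226.7], [319.2, 237.2], [319.2, 259.5]]
[(np.int64(313), np.int64(240), [0.649, 0.075, 0.21]), (np.int64(312), np.int64(241), [0.649, 0.076, 0.212]), (np.int64(318), np.int64(242), [0.652, 0.074, 0.213]), (np.int64(313), np.int64(243), [0.649, 0.075, 0.214]), (np.int64(335), np.int64(250), [0.658, 0.067, 0.215]), (np.int64(320), np.int64(244), [0.653, 0.074, 0.216]), (np.int64(307), np.int64(252), [0.645, 0.073, 0.217]), (np.int64(299), np.int64(253), [0.641, 0.075, 0.218]), (np.int64(345), np.int64(254), [0.663, 0.065, 0.219]), (np.int64(307), np.int64(255), [0.645, 0.073, 0.22])]
s2 TCP proj [[356.0, 239.1], [356.6, 233.8], [357.7, 224.9]]
[(np.int64(360), np.int64(230), [0.653, 0.056, 0.204]), (np.int64(365), np.int64(226), [0.662, 0.059, 0.216]), (np.int64(362), np.int64(226), [0.656, 0.051, 0.225]), (np.int64(364), np.int64(223), [0.659, 0.051, 0.235]), (np.int64(364), np.int64(220), [0.658, 0.05, 0.246]), (np.int64(359), np.int64(218), [0.649, 0.049, 0.251]), (np.int64(368), np.int64(214), [0.664, 0.06, 0.254]), (np.int64(372), np.int64(223), [0.674, 0.038, 0.256]), (np.int64(373), np.int64(214), [0.674, 0.058, 0.258]), (np.int64(376), np.int64(214), [0.679, 0.058, 0.26])]
[(225, [0.631, 0.021, 0.037]), (235, [0.625, 0.009, 0.037]), (245, [0.654, 0.073, 0.217]), (255, [0.654, 0.073, 0.228]), (265, [0.654, 0.073, 0.238]), (275, [0.653, 0.072, 0.243]), (285, [0.65, 0.067, 0.242]), (295, [0.648, 0.063, 0.243]), (305, [0.646, 0.058, 0.242]), (315, [0.564, -0.121, -0.002]), (325, [0.556, -0.137, -0.001]), (335, [0.541, -0.169, -0.021])]
```

Reported TCP z is 0.160, but both cameras put the shut fingertips at about z 0.205, so the real tips stand about 43 mm behind the stated TCP. The nut's own height agrees across all cameras. So I closed above the grip. I'll open, go down part way and check the tips before closing again.

Emit:
step_arm --pt "0 0 -2 0 0 0 0" --pt "0 0 -2 0 0 0 0" --pt "0 0 -2 0 0 0 0" --pt "30 0 -2 0 0 0 0" --pt "60 0 -2 0 0 0 0" --pt "75 0 -2 0 0 0 0" --pt "75 0 -2 0 0 0 0"

```text
time_s: 6.72
eef_pos: [0.6477, 0.0651, 0.0841]
eef_rot: [-0.378, -0.597, -0.379, 0.598]
wrist_force: [0.4, 0.2, -0.1]
opening: 0.999
```

```bash
python3 - <<'E'
from h import *
im,d,i,M=grab("wrist"); T=tool(); print(T[:3,3].round(4),ctrl.get_obs()["wrist_force"])
s,sd,si,sM=grab("scene")
P=cloud(i,M,d); Q=cloud(si,sM,sd); h=cv2.cvtColor(im,cv2.COLOR_RGB2HSV)
for n,A in(("wrist",P),("scene",Q)):
    L=(A-T[:3,3])@T[:3,:3]   # tool coords
    g=(abs(L[...,2])<.05)&(abs(L[...,1])>.02)&(abs(L[...,1])<.065)&(L[...,0]>-.12)&(L[...,0]<.02)
    for sg in(-1,1):
        k=g&(L[...,1]*sg>0)
        if k.sum()>5: print(n,sg,k.sum(),"tips x max",np.sort(L[k][:,0])[-12::3].round(4),"at",L[k][np.argsort(L[k][:,0])[-10:]].mean(0).round(4))
k=(abs(P[...,0]-.648)<.03)&(abs(P[...,1]-.065)<.03)&(P[...,2]>.098)&(P[...,2]<.11)&(h[...,1]>150)
print(cv2.minAreaRect((P[k][:,:2]*1000).astype(np.float32)))
save("w3",im)
E
```

```text
[0.6487 0.065  0.0855] [ 0.44812168 -0.24359769 -0.10177836]
wrist -1 8657 tips x max [-0.0522 -0.052  -0.0519 -0.0514] at [-0.0516 -0.0452 -0.0005]
wrist 1 10182 tips x max [-0.052  -0.0517 -0.0515 -0.0511] at [-0.0514  0.0407 -0.0011]
scene -1 219 tips x max [-0.0607 -0.0591 -0.0585 -0.0564] at [-0.0575 -0.0426  0.0037]
scene 1 228 tips x max [-0.0638 -0.0633 -0.0606 -0.0586] at [-0.0606  0.0495  0.0094]
((647.8683471679688, 65.8482437133789), (25.669218063354492, 13.872881889343262), 65.41878509521484)
```

View pics/w3.png

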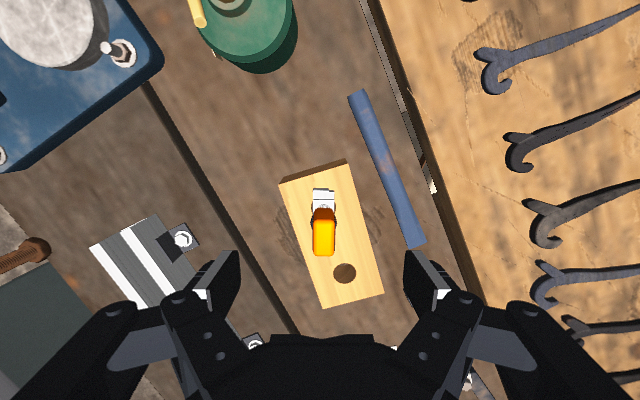

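Open tips sit at tool x ≈ -52 to -58 mm, or about -40 mm when shut, so the offset is confirmed. The picture shows the jaws straddling the nut at (322,235). Descending another 55 mm.

Emit:
step_arm --pt "20 0 0 0 0 0 0" --pt "40 0 0 0 0 0 0" --pt "55 0 0 0 0 0 0" --pt "55 0 0 0 0 0 0" --pt "55 0 0 0 0 0 120" --pt "55 0 0 0 0 0 170" --pt "55 0 0 0 0 0 200" --pt "55 0 0 0 0 0 220" --pt "55 0 0 0 0 0 255" --pt "55 0 0 0 0 0 255"

```text
time_s: 8.07
eef_pos: [0.6492, 0.065, 0.0312]
eef_rot: [0.379, 0.598, 0.378, -0.597]
wrist_force: [-1.3, -0.7, 5.7]
opening: 0.169
```

Emit:
step_arm --pt "0 0 0 0 0 0 255" --pt "0 0 0 0 0 0 255" --pt "-10 0 0 0 0 0 255"

```text
time_s: 8.45
eef_pos: [0.6473, 0.0652, 0.0393]
eef_rot: [-0.378, -0.597, -0.379, 0.598]
wrist_force: [-1.1, 0.1, -2.4]
opening: 0.166
```

Gripped (opening 0.167, about 14 mm). Lifting and carrying it to above the strut, turned square to it.

Emit:
step_arm --pt "-50 0 0 0 0 0 255" --pt "-100 0 0 0 0 0 255" --pt "-130 -20 10 -5 0 0 255" --pt "-130 -60 28 -13 0 0 255" --pt "-130 -100 47 -20 0 0 255" --pt "-130 -140 66 -25.7 0 0 255" --pt "-130 -164 77 -25.7 0 0 255" --pt "-130 -164 77 -25.7 0 0 255" --pt "-130 -164 77 -25.7 0 0 255"

```text
time_s: 9.57
eef_pos: [0.4681, 0.0655, 0.1707]
eef_rot: [0.502, 0.499, 0.501, -0.498]
wrist_force: [0.3, -0.7, -1.5]
opening: 0.171
```

```bash
python3 - <<'E'
from h import *
im,d,i,M=grab("wrist"); np.savez("w4",im=im,d=d,M=M); T=tool(); print(T.round(4)); 
z=np.load("top.npz"); A=cloud(ctrl.camera_info("top"),z["M"],z["d"])
z=np.load("scene.npz"); B=cloud(ctrl.camera_info("scene"),z["M"],z["d"])
for X in(A,B):
    k=(X[...,0]>.38)&(X[...,0]<.6)&(X[...,1]>.13)&(X[...,1]<.4)&(X[...,2]>.12)&(X[...,2]<.5); print("press min y",np.percentile(X[k][:,1],[0,1,5]).round(3))
i0=ctrl.camera_info("top"); k=(A[...,0]>.44)&(A[...,0]<.495)&(A[...,2]>.036)&(A[...,2]<.047); print("strut y",np.percentile(A[k][:,1],[0,1,99,100]))
P=cloud(i,M,d); L=(P-T[:3,3])@T[:3,:3]
# strut profile in wrist view
for y in np.arange(-.09,.14,.02):
    k=(abs(P[...,1]-y)<.006)&(P[...,0]>.42)&(P[...,0]<.515)&(P[...,2]>.037)&(P[...,2]<.046)
    x=np.sort(P[k][:,0])
    if len(x)>10:
        j=np.argmax(np.diff(x)); print("y%.2f n%d x %.4f..%.4f gap %.4f..%.4f mid %.4f"%(y,len(x),x[0],x[-1],x[j],x[j+1],(x[j]+x[j+1])/2))
k=(P[...,0]>.44)&(P[...,0]<.495)&(P[...,2]>.036)&(P[...,2]<.047); print("wrist strut y",np.percentile(P[k][:,1],[0,1,99,100]).round(4))
save("w4",im)
E
```

```text
[[ 8.000e-04  1.000e+00  6.500e-03  4.683e-01]
 [-0.000e+00  6.500e-03 -1.000e+00  6.550e-02]
 [-1.000e+00  8.000e-04  0.000e+00  1.707e-01]
 [ 0.000e+00  0.000e+00  0.000e+00  1.000e+00]]
press min y [0.236 0.241 0.253]
press min y [0.234 0.239 0.251]
strut y [-0.29944366 -0.29627686  0.47650851  0.47850679]
y-0.09 n15 x 0.4473..0.4868 gap 0.4500..0.4855 mid 0.4677
y0.01 n82 x 0.4433..0.4872 gap 0.4496..0.4845 mid 0.4671
y0.03 n100 x 0.4436..0.4879 gap 0.4510..0.4841 mid 0.4675
y0.05 n187 x 0.4427..0.4875 gap 0.4534..0.4767 mid 0.4650
y0.07 n191 x 0.4431..0.4870 gap 0.4535..0.4775 mid 0.4655
y0.09 n209 x 0.4433..0.4874 gap 0.4536..0.4772 mid 0.4654
y0.11 n218 x 0.4425..0.4872 gap 0.4526..0.4769 mid 0.4648
wrist strut y [-0.1424 -0.1395  0.1217  0.122 ]
```

View pics/w4.png

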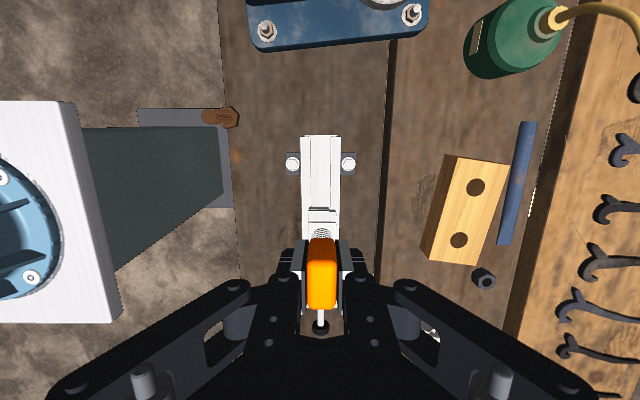

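Nut held: grip at (322,275), head at about (321,212), slot below it at (320,180). I'll measure the held head against the slot and find the rubber tip.

```bash
python3 - <<'E'
from h import *
i=ctrl.camera_info("wrist"); z=np.load("w4.npz"); T=tool(); P=cloud(i,z["M"],z["d"]); L=(P-T[:3,3])@T[:3,:3]
h=cv2.cvtColor(z["im"],cv2.COLOR_RGB2HSV)
for a in range(-80,32,4):
    k=(L[...,0]>a*1e-3)&(L[...,0]<(a+4)*1e-3)&(abs(L[...,1])<.022)&(abs(L[...,2])<.03)
    if k.sum()>4:
        q=L[k]; print(a,k.sum(),"y %.4f..%.4f"%(q[:,1].min(),q[:,1].max()),"z %.4f..%.4f"%(q[:,2].min(),q[:,2].max()))
k=(h[...,1]>170)&(h[...,2]>120)&(h[...,0]<25)&(L[...,0]<-.05)&(abs(L[...,1])<.02)&(abs(L[...,2])<.03)
print("orange x",np.percentile(L[k],[1,50,99],axis=0).round(4).tolist(), cv2.minAreaRect((L[k&(L[...,0]<-.068)][:,1:]*1000).astype(np.float32)))
c=z["im"][190:345,270:370]; save("w4c",cv2.resize(c,None,fx=3.5,fy=3.5,interpolation=cv2.INTER_CUBIC))
# rubber tip from w0 and top: dark pixels on slot axis
for n,cn in(("w0","wrist"),("top","top"),("scene","scene")):
    z=np.load(n+".npz"); i=ctrl.camera_info(cn); ys=np.arange(-.11,.06,.003)
    xo={"top":.468,"scene":.468}.get(n,.4655)
    px=proj(i,z["M"],np.c_[np.full(len(ys),xo)-.007*(ys-.03),ys,np.full(len(ys),.034)]); g=cv2.cvtColor(z["im"],cv2.COLOR_RGB2GRAY)
    print(n,[(int(1000*y),int(g[int(round(v)),int(round(u))])) for y,(u,v) in zip(ys,px)])
E
```

```text
-80 541 y -0.0205..0.0219 z -0.0129..0.0110
-76 1160 y -0.0154..0.0123 z -0.0131..0.0115
-72 772 y -0.0220..0.0192 z -0.0141..0.0119
-68 380 y -0.0220..0.0192 z -0.0140..0.0092
-64 318 y -0.0219..0.0194 z -0.0138..-0.0067
-60 286 y -0.0219..0.0195 z -0.0140..-0.0067
-56 268 y -0.0219..0.0192 z -0.0140..-0.0068
-52 237 y -0.0216..0.0192 z -0.0139..-0.0067
-48 148 y -0.0208..0.0180 z -0.0138..-0.0070
-44 25 y -0.0154..0.0123 z -0.0116..-0.0107
-32 17 y -0.0043..0.0023 z -0.0075..-0.0059
-28 47 y -0.0068..0.0037 z -0.0074..-0.0044
-24 42 y -0.0076..0.0044 z -0.0075..-0.0035
-20 50 y -0.0096..0.0052 z -0.0104..-0.0011
-16 467 y -0.0104..0.0073 z -0.0188..0.0029
-12 207 y -0.0104..0.0073 z -0.0188..-0.0095
-8 26 y -0.0098..0.0074 z -0.0186..-0.0160
orange x [[-0.0738, -0.0083, -0.0133], [-0.0723, -0.0013, -0.0027], [-0.0627, 0.0051, 0.0111]] ((-1.528170108795166, -1.1300468444824219), (13.481230735778809, 25.929330825805664), 0.8095371127128601)
w0 [(-110, 249), (-107, 251), (-104, 248), (-100, 250), (-97, 164), (-94, 202), (-91, 248), (-88, 246), (-85, 247), (-82, 249), (-79, 208), (-76,
[... 1145 characters left out ...]
 (52, 239), (55, 239), (58, 240)]
scene [(-110, 241), (-107, 241), (-104, 243), (-100, 241), (-97, 223), (-94, 128), (-91, 178), (-88, 203), (-85, 220), (-82, 237), (-79, 242), (-76, 241), (-73, 227), (-70, 222), (-67, 239), (-64, 243), (-61, 242), (-58, 242), (-55, 241), (-52, 241), (-49, 243), (-46, 242), (-43, 244), (-40, 246), (-37, 236), (-34, 77), (-31, 60), (-28, 134), (-25, 226), (-22, 240), (-19, 241), (-16, 240), (-13, 240), (-10, 240), (-7, 239), (-4, 240), (-1, 240), (1, 240), (4, 239), (7, 240), (10, 240), (13, 240), (16, 240), (19, 240), (22, 240), (25, 241), (28, 241), (31, 241), (34, 241), (37, 241), (40, 242), (43, 242), (46, 242), (49, 242), (52, 242), (55, 242), (58, 242)]
```

View pics/w4c.png

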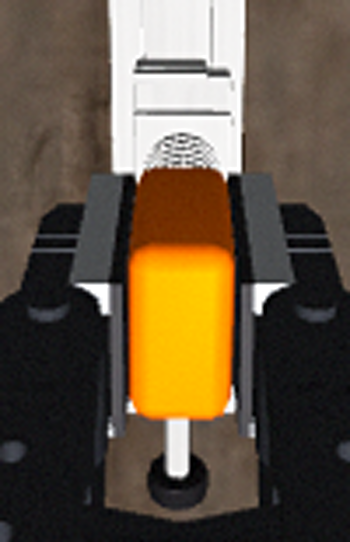

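Held nut: axis at tool y -1.5 mm, z -1 mm, grip centre at tool x -58.5 mm, not tilted. The slot axis is at x ≈ 0.4653 there, so I shift 1.5 mm in -x. The crop shows the grip square in the pads. The rubber tip is at about y = -0.025. Descending into the slot.

Emit:
step_arm --pt "40 -1.5 0 0 0 0 255" --pt "80 -1.5 0 0 0 0 255" --pt "105 -1.5 0 0 0 0 255" --pt "120 -1.5 0 0 0 0 255" --pt "130 -1.5 0 0 0 0 255" --pt "135 -1.5 0 0 0 0 255" --pt "140 -1.5 0 0 0 0 255" --pt "140 -1.5 0 0 0 0 255"

```text
time_s: 10.62
eef_pos: [0.4661, 0.0656, 0.0305]
eef_rot: [0.502, 0.498, 0.502, -0.498]
wrist_force: [0.6, 0.2, -2.7]
opening: 0.17
```

```bash
python3 - <<'E'
from h import *
im,d,i,M=grab("wrist"); np.savez("w5",im=im,d=d,M=M); T=tool(); print(T[:3,3].round(4),ctrl.get_obs()["wrist_force"].round(2),ctrl.get_obs()["torque"].round(2))
P=cloud(i,M,d); h=cv2.cvtColor(im,cv2.COLOR_RGB2HSV)
k=(h[...,1]>170)&(h[...,2]>120)&(h[...,0]<25)&(abs(P[...,0]-.466)<.02)&(abs(P[...,1]-.066)<.03)
print("grip",np.percentile(P[k],[1,50,98],axis=0).round(4).tolist(),cv2.minAreaRect((P[k&(P[...,2]>np.percentile(P[k][:,2],98)-.004)][:,:2]*1000).astype(np.float32)))
for y in np.arange(.05,.12,.01):
    k=(abs(P[...,1]-y)<.004)&(P[...,0]>.42)&(P[...,0]<.515)&(P[...,2]>.037)&(P[...,2]<.044)
    x=np.sort(P[k][:,0])
    if len(x)>10: j=np.argmax(np.diff(x)); print("y%.2f x %.4f..%.4f gap %.4f..%.4f z%.4f"%(y,x[0],x[-1],x[j],x[j+1],np.median(P[k][:,2])))
E
```

```text
[0.4662 0.0655 0.0307] [-0.34  0.33 -1.92] [0.05 0.01 0.05]
grip [[0.458, 0.0549, 0.0775], [0.4644, 0.078, 0.1005], [0.4713, 0.0792, 0.1035]] ((464.76263427734375, 66.70679473876953), (25.456546783447266, 13.528619766235352), 89.5391616821289)
y0.06 x 0.4428..0.4876 gap 0.4536..0.4767 z0.0408
y0.07 x 0.4429..0.4877 gap 0.4650..0.4702 z0.0409
y0.08 x 0.4426..0.4874 gap 0.4736..0.4766 z0.0412
y0.09 x 0.4428..0.4877 gap 0.4533..0.4765 z0.0409
y0.10 x 0.4425..0.4871 gap 0.4534..0.4765 z0.0409
y0.11 x 0.4428..0.4874 gap 0.4535..0.4765 z0.0410
```

The head is entering cleanly: grip at x 0.4648, slot at 0.4650, no contact force. Pushing down 16.5 mm.

Emit:
step_arm --pt "4 0 0 0 0 0 255" --pt "8 0 0 0 0 0 255" --pt "12 0 0 0 0 0 255" --pt "14.5 0 0 0 0 0 255" --pt "16.5 0 0 0 0 0 255" --pt "16.5 0 0 0 0 0 255" --pt "16.5 0 0 0 0 0 255"

```text
time_s: 11.55
eef_pos: [0.4668, 0.0655, 0.0144]
eef_rot: [0.502, 0.499, 0.501, -0.498]
wrist_force: [0.2, -1.0, 6.5]
opening: 0.17
```

```bash
cat > m.py <<'E'
from h import *
im,d,i,M=grab("wrist"); o=ctrl.get_obs(); T=tool(); print(o["time_s"],T[:3,3].round(4),"az",np.degrees(np.arctan2(T[1,1],T[0,1])).round(2),o["wrist_force"].round(2),o["torque"].round(2),o["q"].round(2))
P=cloud(i,M,d); h=cv2.cvtColor(im,cv2.COLOR_RGB2HSV)
k=(h[...,1]>170)&(h[...,2]>120)&(h[...,0]<25)&(abs(P[...,0]-.466)<.03)&(abs(P[...,1]-T[1,3])<.035)
t=np.percentile(P[k][:,2],97); print("grip top z",t.round(4),cv2.minAreaRect((P[k&(P[...,2]>t-.004)][:,:2]*1000).astype(np.float32)))
E
python3 m.py
```

```text
11.6 [0.4668 0.0655 0.0144] az 0.38 [ 0.96 -0.88  5.75] [ 0.01 -0.12  0.02] [-0.11  0.2   1.99  0.    0.95 -0.12]
grip top z 0.0874 ((465.39898681640625, 66.20955657958984), (26.023033142089844, 13.523984909057617), 89.5362548828125)
```

Grip centre is at 72.4 mm, with the spring at about 7 N as expected. Turning 90° clockwise about the nut's axis, with compensation for the small grip offset.

Emit:
step_arm --pt "0 -0.2 0.2 10 0 0 255" --pt "0 -0.4 0.4 20 0 0 255" --pt "0 -0.7 0.5 30 0 0 255" --pt "0 -1.0 0.7 40 0 0 255" --pt "0 -1.3 0.7 50 0 0 255" --pt "0 -1.6 0.7 60 0 0 255" --pt "0 -1.9 0.6 70 0 0 255" --pt "0 -2.2 0.5 80 0 0 255" --pt "0 -2.4 0.4 90 0 0 255" --pt "0 -2.4 0.4 90 0 0 255"

```text
time_s: 12.85
eef_pos: [0.4649, 0.0647, 0.0146]
eef_rot: [0.002, 0.708, 0.001, -0.706]
wrist_force: [1.6, -0.6, 5.7]
opening: 0.175
```

```bash
python3 m.py
```

```text
12.9 [0.4648 0.0648 0.0146] az -89.65 [ 1.55 -0.78  6.1 ] [-0.24 -0.22 -0.06] [-0.12  0.2   2.   -0.    0.95  1.45]
grip top z 0.0882 ((463.2259826660156, 65.18315124511719), (13.402503967285156, 25.740400314331055), 89.37964630126953)
```

Turned to -89.7°, with a slight 1.5 N side force from the -x wall. I'll shift 0.8 mm in +x and ease up so the grooves seat on the rims.

Emit:
step_arm --pt "0 0 -0.8 0 0 0 255" --pt "-2 0 -0.8 0 0 0 255" --pt "-4 0 -0.8 0 0 0 255" --pt "-5.5 0 -0.8 0 0 0 255" --pt "-6.5 0 -0.8 0 0 0 255" --pt "-6.5 0 -0.8 0 0 0 255"

```text
time_s: 13.65
eef_pos: [0.4646, 0.0651, 0.0204]
eef_rot: [0.002, 0.707, 0.002, -0.707]
wrist_force: [2.0, -1.2, 1.1]
opening: 0.172
```

```bash
python3 m.py
```

```text
13.7 [0.4647 0.065  0.0205] az -89.62 [ 2.61 -1.65  1.89] [-0.37 -0.53 -0.01] [-0.11  0.19  1.99 -0.    0.96  1.45]
grip top z 0.094 ((463.3687438964844, 65.43257904052734), (13.433683395385742, 25.8551025390625), 89.60697174072266)
```

Emit:
step_arm --pt "0 0 -0.7 0 0 0 255" --pt "0 0 -1.5 0 0 0 255" --pt "0 0 -1.5 0 0 0 255"

```text
time_s: 14.08
eef_pos: [0.4655, 0.0652, 0.0202]
eef_rot: [-0.002, -0.707, -0.002, 0.707]
wrist_force: [-0.1, -1.7, 3.6]
opening: 0.167
```

```bash
python3 m.py
```

```text
14.125 [0.4655 0.0652 0.0202] az -89.62 [-0.14 -1.76  3.45] [-0.4  -0.04 -0.06] [-0.11  0.19  1.99 -0.    0.96  1.45]
grip top z 0.0938 ((464.40411376953125, 65.85123443603516), (13.810786247253418, 26.430065155029297), 89.439453125)
```

Side force is now zero and the nut is seated at 79 mm. Sliding right, with contact expected after about 81 mm. First 72 mm, then small steps.

Emit:
step_arm --pt "-0.6 3 0 0 0 0 255" --pt "-0.6 10 0 0 0 0 255" --pt "-0.6 18 0 0 0 0 255" --pt "-0.6 26 0 0 0 0 255" --pt "-0.6 34 0 0 0 0 255" --pt "-0.6 42 0 0 0 0 255" --pt "-0.6 50 0 0 0 0 255" --pt "-0.6 58 0 0 0 0 255" --pt "-0.6 66 0 0 0 0 255" --pt "-0.6 70 0 0 0 0 255"

```text
time_s: 15.38
eef_pos: [0.4663, -0.0054, 0.021]
eef_rot: [-0.002, -0.707, -0.002, 0.707]
wrist_force: [0.4, 2.1, 2.3]
opening: 0.172
```

Emit:
step_arm --pt "0 1 0 0 0 0 255" --pt "0 2 0 0 0 0 255" --pt "0 3 0 0 0 0 255" --pt "0 4 0 0 0 0 255"

```text
time_s: 15.88
eef_pos: [0.4663, -0.0087, 0.021]
eef_rot: [-0.002, -0.707, -0.002, 0.707]
wrist_force: [-1.0, 1.8, 2.9]
opening: 0.17
```

```bash
python3 m.py; python3 - <<'E'
from h import *
s,sd,si,sM=grab("scene"); t,td,ti,tM=grab("top"); w,wd,wi,wM=grab("wrist"); np.savez("x",s=s,t=t,w=w)
T=tool(); T[2,3]=.029
def crop(i,M,im,r,f):
    u,v=proj(i,M,[[.466,-.015,.04]])[0].astype(int); return cv2.resize(im[max(v-r,0):v+r,max(u-r,0):u+r],(f,f),interpolation=cv2.INTER_CUBIC)
save("x",np.hstack([crop(si,sM,s,38,400),crop(wi,wM,w,110,400)]))
E
```

```text
15.925 [ 0.4663 -0.0089  0.021 ] az -89.61 [-0.65  2.62  3.05] [ 0.6  -0.04  0.01] [-0.27  0.18  2.   -0.    0.96  1.29]
grip top z 0.0945 ((464.9569396972656, -8.879467010498047), (13.569257736206055, 26.51788330078125), 89.83935546875)
```

View pics/x.png

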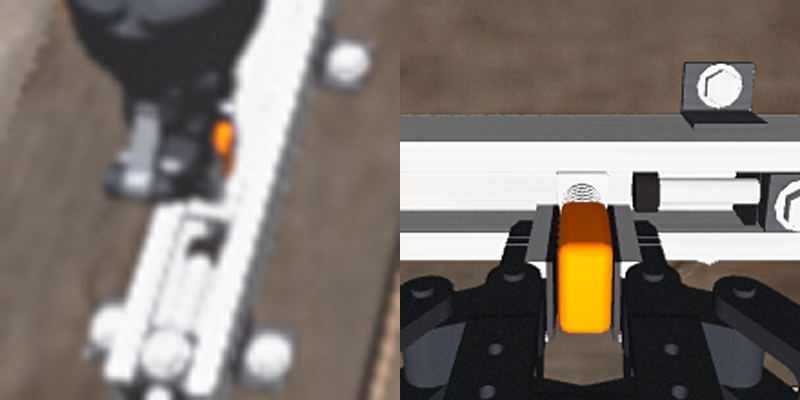

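The crop shows the caught head (556–607) about 26 px, or 9 mm, from the rubber tip (633). Sliding friction is about 2.3 N. Closing the gap in small steps.

Emit:
step_arm --pt "0 2 0 0 0 0 255" --pt "0 4 0 0 0 0 255" --pt "0 6 0 0 0 0 255" --pt "0 7 0 0 0 0 255"

```text
time_s: 16.58
eef_pos: [0.4664, -0.016, 0.021]
eef_rot: [0.002, 0.707, 0.002, -0.707]
wrist_force: [0.7, 2.6, 2.7]
opening: 0.168
```

Emit:
step_arm --pt "0 1 0 0 0 0 255" --pt "0 1 0 0 0 0 255"

```text
time_s: 16.82
eef_pos: [0.4664, -0.017, 0.021]
eef_rot: [0.002, 0.707, 0.002, -0.707]
wrist_force: [0.4, 2.2, 1.2]
opening: 0.169
```

Emit:
step_arm --pt "0 1 0 0 0 0 255" --pt "0 1 0 0 0 0 255"

```text
time_s: 17.08
eef_pos: [0.4664, -0.0179, 0.021]
eef_rot: [-0.002, -0.707, -0.002, 0.707]
wrist_force: [0.1, 2.6, 2.8]
opening: 0.17
```

```bash
cat > g.py <<'E'
from h import *
import sys
exec(open("m.py").read())
# scan along slot axis on the screw height for dark tip / head edge
g=cv2.cvtColor(im,cv2.COLOR_RGB2GRAY); y=T[1,3]+np.arange(-.040,0,.001)
px=proj(i,M,np.c_[np.full(40,.471),y,np.full(40,.033)]).round().astype(int)
print([(int(a*1000),int(g[v,u])) for a,(u,v) in zip(y,px)])
u,v=proj(i,M,[[.466,T[1,3]-.015,.04]])[0].astype(int)
save(sys.argv[1],cv2.resize(im[v-50:v+50,u-60:u+60],(720,600),interpolation=cv2.INTER_CUBIC))
E
python3 g.py y1
```

```text
17.125 [ 0.4664 -0.0179  0.021 ] az -89.62 [0.91 1.78 1.58] [ 0.51 -0.01 -0.  ] [-0.29  0.18  2.   -0.    0.96  1.27]
grip top z 0.0946 ((465.3471984863281, -18.032623291015625), (13.511061668395996, 26.494539260864258), 89.58264923095703)
[(-57, 236), (-56, 236), (-55, 237), (-54, 236), (-53, 234), (-52, 237), (-51, 237), (-50, 238), (-49, 236), (-48, 237), (-47, 236), (-46, 238), (-45, 238), (-44, 238), (-43, 239), (-42, 239), (-41, 239), (-40, 239), (-39, 238), (-38, 240), (-37, 239), (-36, 244), (-35, 54), (-34, 35), (-33, 40), (-32, 41), (-31, 44), (-30, 39), (-29, 42), (-28, 39), (-27, 38), (-26, 0), (-25, 255), (-24, 249), (-23, 247), (-22, 245), (-21, 247), (-20, 247), (-19, 248), (-18, 248)]
```

Just about at contact. Continuing in 1 mm steps.

Emit:
step_arm --pt "0 1 0 0 0 0 255" --pt "0 1 0 0 0 0 255"

```text
time_s: 17.38
eef_pos: [0.4664, -0.0189, 0.021]
eef_rot: [-0.002, -0.707, -0.002, 0.707]
wrist_force: [-0.2, 3.2, 2.6]
opening: 0.174
```

Emit:
step_arm --pt "0 1 0 0 0 0 255" --pt "0 1 0 0 0 0 255"

```text
time_s: 17.62
eef_pos: [0.4664, -0.0198, 0.021]
eef_rot: [-0.002, -0.707, -0.002, 0.707]
wrist_force: [0.3, 3.5, 2.8]
opening: 0.167
```

```bash
python3 g.py y2
```

```text
17.675 [ 0.4664 -0.0198  0.021 ] az -89.62 [0.63 3.17 2.17] [ 0.67 -0.07 -0.02] [-0.3   0.18  2.    0.    0.96  1.27]
grip top z 0.0945 ((465.2505187988281, -19.967811584472656), (13.55974292755127, 25.891925811767578), 89.61357879638672)
[(-59, 237), (-58, 237), (-57, 236), (-56, 236), (-55, 236), (-54, 236), (-53, 237), (-52, 238), (-51, 237), (-50, 237), (-49, 238), (-48, 239), (-47, 238), (-46, 239), (-45, 238), (-44, 239), (-43, 239), (-42, 239), (-41, 239), (-40, 238), (-39, 239), (-38, 239), (-37, 241), (-36, 145), (-35, 37), (-34, 38), (-33, 35), (-32, 41), (-31, 37), (-30, 41), (-29, 40), (-28, 41), (-27, 255), (-26, 251), (-25, 247), (-24, 246), (-23, 247), (-22, 247), (-21, 247), (-20, 249)]
```

View pics/y2.png

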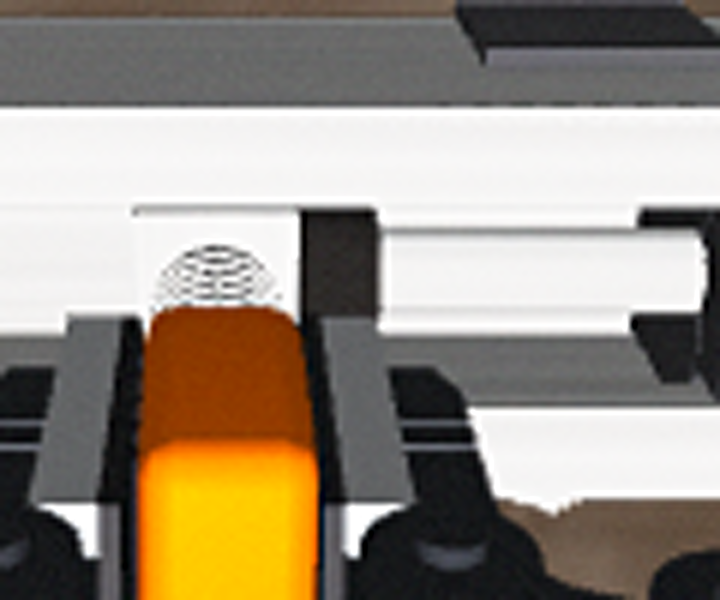

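In contact: the head's edge (300) meets the rubber tip, which has yielded about 1 mm, and Fy has risen about 1 N. Adding 0.7 mm, then releasing with a part opening and lifting.

Emit:
step_arm --pt "0 0.7 0 0 0 0 255" --pt "0 0.7 0 0 0 0 255" --pt "0 0.7 0 0 0 0 200" --pt "0 0.7 0 0 0 0 170" --pt "0 0.7 0 0 0 0 140" --pt "0 0.7 0 0 0 0 130" --pt "0 0.7 0 0 0 0 130"

```text
time_s: 18.55
eef_pos: [0.4664, -0.0206, 0.021]
eef_rot: [-0.002, -0.707, -0.002, 0.707]
wrist_force: [-0.1, 0.8, 0.7]
opening: 0.492
```

```bash
python3 g.py y3
```

```text
18.6 [ 0.4664 -0.0206  0.021 ] az -89.62 [ 0.27  0.02 -0.19] [-0.   -0.02 -0.03] [-0.3   0.18  2.   -0.    0.96  1.27]
grip top z 0.0949 ((465.8891296386719, -18.31096649169922), (26.22593879699707, 13.643022537231445), 0.694044828414917)
[(-60, 236), (-59, 235), (-58, 236), (-57, 237), (-56, 237), (-55, 237), (-54, 235), (-53, 237), (-52, 237), (-51, 236), (-50, 237), (-49, 237), (-48, 238), (-47, 239), (-46, 239), (-45, 240), (-44, 239), (-43, 237), (-42, 239), (-41, 239), (-40, 240), (-39, 239), (-38, 239), (-37, 241), (-36, 108), (-35, 37), (-34, 43), (-33, 42), (-32, 45), (-31, 45), (-30, 41), (-29, 42), (-28, 37), (-27, 7), (-26, 251), (-25, 248), (-24, 246), (-23, 246), (-22, 248), (-21, 248)]
```

Released: the forces fell to zero, and the head stays against the tip with the tip still pushed in about 1 mm. Lifting clear.

Emit:
step_arm --pt "-10 0 0 0 0 0 130" --pt "-30 0 0 0 0 0 130" --pt "-60 0 0 0 0 0 130" --pt "-100 0 0 0 0 0 130" --pt "-140 0 0 0 0 0 130" --pt "-140 0 0 0 0 0 130" --pt "-140 0 0 0 0 0 130"

```text
time_s: 19.48
eef_pos: [0.4661, -0.0204, 0.1609]
eef_rot: [-0.002, -0.707, -0.002, 0.707]
wrist_force: [-1.0, -0.9, -0.4]
opening: 0.49
```

```bash
python3 - <<'E'
from h import *
im,d,i,M=grab("wrist"); T=tool(); print(ctrl.get_obs()["time_s"],T[:3,3].round(3))
P=cloud(i,M,d); h=cv2.cvtColor(im,cv2.COLOR_RGB2HSV)
k=(h[...,1]>170)&(h[...,2]>120)&(h[...,0]<25)&(abs(P[...,0]-.466)<.03)&(abs(P[...,1]+.02)<.035)
t=np.percentile(P[k][:,2],97); print("grip top",t.round(4),cv2.minAreaRect((P[k&(P[...,2]>t-.004)][:,:2]*1000).astype(np.float32)))
g=cv2.cvtColor(im,cv2.COLOR_RGB2GRAY); y=np.arange(-.042,-.004,.0005)
px=proj(i,M,np.c_[np.full(len(y),.471),y,np.full(len(y),.033)]).round().astype(int)
print([(round(a*1000,1),int(g[v,u])) for a,(u,v) in zip(y,px) if g[v,u]<200])
u,v=proj(i,M,[[.466,-.022,.04]])[0].astype(int)
save("z",cv2.resize(im[v-60:v+60,u-80:u+80],(800,600),interpolation=cv2.INTER_CUBIC))
E
```

```text
19.525 [ 0.466 -0.02   0.16 ]
grip top 0.0946 ((465.7904052734375, -18.61400604248047), (13.165858268737793, 25.401931762695312), 89.78295135498047)
[(np.float64(-37.0), 162), (np.float64(-36.5), 162), (np.float64(-36.0), 162), (np.float64(-35.5), 49), (np.float64(-35.0), 49), (np.float64(-34.5), 41), (np.float64(-34.0), 41), (np.float64(-33.5), 49), (np.float64(-33.0), 49), (np.float64(-32.5), 54), (np.float64(-32.0), 54), (np.float64(-31.5), 54), (np.float64(-31.0), 49), (np.float64(-30.5), 49), (np.float64(-30.0), 45), (np.float64(-29.5), 45), (np.float64(-29.0), 37), (np.float64(-28.5), 37), (np.float64(-28.0), 37), (np.float64(-27.5), 161), (np.float64(-27.0), 161), (np.float64(-23.0), 166), (np.float64(-22.5), 166), (np.float64(-22.0), 119), (np.float64(-21.5), 119), (np.float64(-21.0), 114), (np.float64(-20.5), 114), (np.float64(-20.0), 114), (np.float64(-19.5), 114), (np.float64(-19.0), 114), (np.float64(-18.5), 113), (np.float64(-18.0), 113), (np.float64(-17.5), 112), (np.float64(-17.0), 112), (np.float64(-16.5), 113), (np.float64(-16.0), 113), (np.float64(-15.5), 113), (np.float64(-15.0), 114), (np.float64(-14.5), 114), (np.float64(-14.0), 107), (np.float64(-13.5), 107)]
```

The viewer limit is reached, so I'm checking numerically. I'll compare the rubber tip's sub-pixel position, relative to the fixed end block, before contact and now.

```bash
cat > e.py <<'E'
from h import *
im,d,i,M=grab("wrist"); T=tool()
def run(im,M,n,x):
    g=cv2.GaussianBlur(cv2.cvtColor(im,cv2.COLOR_RGB2GRAY),(1,3),0).astype(np.float32)
    y=np.arange(-.10,0.006,.0002); out=[]
    px=proj(i,M,np.c_[np.full(len(y),x),y,np.full(len(y),.034)]).astype(np.float32)
    v=cv2.remap(g,px[:,0].copy(),px[:,1].copy(),cv2.INTER_LINEAR).ravel()
    c=np.nonzero((v[1:]-140)*(v[:-1]-140)<0)[0]; print(n,x,[(round(1e3*y[k],1),"d" if v[k+1]<v[k] else "b") for k in c])
for x in(.466,.469,.471,.473): run(im,M,"now",x)
w=np.load("x.npz")["w"]; M0=M.copy(); M0[:3,3]+=np.array([.4663,-.0088,.021])-T[:3,3]
for x in(.469,.471,.473): run(w,M0,"pre",x)
print(T[:3,3])
E
python3 e.py
```

```text
now 0.466 [(np.float64(-97.2), 'd'), (np.float64(-96.6), 'b'), (np.float64(-76.0), 'd'), (np.float64(-72.6), 'b'), (np.float64(-36.4), 'd'), (np.float64(-27.8), 'b'), (np.float64(-26.6), 'd'), (np.float64(-10.0), 'b')]
now 0.469 [(np.float64(-97.2), 'd'), (np.float64(-96.2), 'b'), (np.float64(-76.6), 'd'), (np.float64(-72.4), 'b'), (np.float64(-36.4), 'd'), (np.float64(-27.8), 'b'), (np.float64(-25.0), 'd'), (np.float64(-11.6), 'b')]
now 0.471 [(np.float64(-97.6), 'd'), (np.float64(-95.0), 'b'), (np.float64(-78.4), 'd'), (np.float64(-72.0), 'b'), (np.float64(-36.4), 'd'), (np.float64(-27.8), 'b')]
now 0.473 [(np.float64(-92.8), 'b'), (np.float64(-80.2), 'd'), (np.float64(-68.2), 'b'), (np.float64(-35.8), 'd'), (np.float64(-27.8), 'b')]
pre 0.469 [(np.float64(-97.2), 'b'), (np.float64(-90.6), 'd'), (np.float64(-87.2), 'b'), (np.float64(-80.8), 'd'), (np.float64(-72.4), 'b'), (np.float64(-36.2), 'd'), (np.float64(-26.0), 'b')]
pre 0.471 [(np.float64(-95.2), 'b'), (np.float64(-82.6), 'd'), (np.float64(-72.0), 'b'), (np.float64(-36.0), 'd'), (np.float64(-26.0), 'b')]
pre 0.473 [(np.float64(-89.6), 'b'), (np.float64(-88.0), 'd'), (np.float64(-63.0), 'b'), (np.float64(-35.8), 'd'), (np.float64(-26.0), 'b')]
[ 0.46538451 -0.02024081  0.15977131]
```

The tip's back edge has moved only about 0.3 mm, so the nut sprang back on release and is pressed only weakly. There is plenty of time, so I'll regrasp, press about 1 mm further (still within the 4 mm of give) and release again.

Emit:
step_arm --pt "50 0 0 0 0 0 130" --pt "100 0 0 0 0 0 130" --pt "125 0 0 0 0 0 130" --pt "135 0 0 0 0 0 130" --pt "140 0 0 0 0 0 130" --pt "140 0 0 0 0 0 170" --pt "140 0 0 0 0 0 200" --pt "140 0 0 0 0 0 255" --pt "140 0 0 0 0 0 255" --pt "140 0 0 0 0 0 255"

```text
time_s: 20.82
eef_pos: [0.4671, -0.0204, 0.0215]
eef_rot: [0.002, 0.708, 0.002, -0.707]
wrist_force: [1.3, 3.0, 3.6]
opening: 0.172
```

Emit:
step_arm --pt "0 0.5 0 0 0 0 255" --pt "0 0.5 0 0 0 0 255"

```text
time_s: 21.08
eef_pos: [0.4668, -0.0209, 0.0212]
eef_rot: [0.002, 0.707, 0.002, -0.707]
wrist_force: [2.4, 4.2, 4.1]
opening: 0.17
```

```bash
python3 m.py; python3 e.py | head -4
```

```text
21.125 [ 0.4668 -0.0209  0.0211] az -89.63 [1.88 4.3  4.35] [ 1.03 -0.35  0.04] [-0.3   0.18  2.    0.    0.96  1.26]
grip top z 0.0936 ((465.74774169921875, -20.97562599182129), (13.555425643920898, 25.6541690826416), 89.5657958984375)
now 0.466 [(np.float64(-99.4), 'd'), (np.float64(-98.0), 'b'), (np.float64(-85.2), 'd'), (np.float64(-81.4), 'b'), (np.float64(-78.4), 'd'), (np.float64(-72.6), 'b'), (np.float64(-37.8), 'd'), (np.float64(-28.6), 'b')]
now 0.469 [(np.float64(-99.4), 'd'), (np.float64(-96.4), 'b'), (np.float64(-89.6), 'd'), (np.float64(-86.4), 'b'), (np.float64(-80.0), 'd'), (np.float64(-72.4), 'b'), (np.float64(-37.6), 'd'), (np.float64(-28.6), 'b')]
now 0.471 [(np.float64(-99.6), 'd'), (np.float64(-94.2), 'b'), (np.float64(-82.0), 'd'), (np.float64(-72.0), 'b'), (np.float64(-37.6), 'd'), (np.float64(-28.6), 'b')]
now 0.473 [(np.float64(-89.6), 'b'), (np.float64(-87.0), 'd'), (np.float64(-64.8), 'b'), (np.float64(-37.6), 'd'), (np.float64(-29.0), 'b')]
```

With the nut gripped, the tip is pressed in about 1.6 mm. Adding 0.9 mm, then releasing.

Emit:
step_arm --pt "0 0.9 0 0 0 0 255" --pt "0 0.9 0 0 0 0 255" --pt "0 0.9 0 0 0 0 200" --pt "0 0.9 0 0 0 0 170" --pt "0 0.9 0 0 0 0 140" --pt "0 0.9 0 0 0 0 130" --pt "0 0.9 0 0 0 0 130"

```text
time_s: 22.05
eef_pos: [0.4663, -0.022, 0.0209]
eef_rot: [-0.002, -0.707, -0.002, 0.707]
wrist_force: [0.4, -0.2, -0.9]
opening: 0.491
```

```bash
python3 m.py; python3 e.py | head -3
```

```text
22.1 [ 0.4663 -0.022   0.0209] az -89.62 [ 0.28 -0.16  0.57] [0.02 0.05 0.  ] [-0.3   0.18  2.   -0.    0.96  1.26]
grip top z 0.0948 ((465.48162841796875, -19.08823013305664), (13.651307106018066, 26.427940368652344), 89.61714935302734)
now 0.466 [(np.float64(-99.4), 'd'), (np.float64(-97.8), 'b'), (np.float64(-84.8), 'd'), (np.float64(-81.4), 'b'), (np.float64(-78.2), 'd'), (np.float64(-72.6), 'b'), (np.float64(-37.6), 'd'), (np.float64(-28.4), 'b')]
now 0.469 [(np.float64(-99.4), 'd'), (np.float64(-96.2), 'b'), (np.float64(-89.6), 'd'), (np.float64(-86.8), 'b'), (np.float64(-79.8), 'd'), (np.float64(-72.2), 'b'), (np.float64(-37.4), 'd'), (np.float64(-28.4), 'b')]
now 0.471 [(np.float64(-99.4), 'd'), (np.float64(-94.2), 'b'), (np.float64(-81.8), 'd'), (np.float64(-72.0), 'b'), (np.float64(-37.4), 'd'), (np.float64(-28.4), 'b')]
```

Released, and the tip now stays pressed in about 1.3 mm. Lifting clear and making the final check.

Emit:
step_arm --pt "-10 0 0 0 0 0 130" --pt "-30 0 0 0 0 0 130" --pt "-60 0 0 0 0 0 130" --pt "-100 0 0 0 0 0 130" --pt "-140 0 0 0 0 0 130" --pt "-140 0 0 0 0 0 130" --pt "-140 0 0 0 0 0 130"

```text
time_s: 23.02
eef_pos: [0.4661, -0.0218, 0.1609]
eef_rot: [-0.002, -0.707, -0.002, 0.707]
wrist_force: [-0.1, 0.3, -0.7]
opening: 0.489
```

```bash
python3 m.py; python3 e.py | sed -n 2,3p; python3 - <<'E'
from h import *
im,d,i,M=grab("top"); a=np.load("top.npz")["im"]
df=(np.abs(im.astype(int)-a).max(-1)>60).astype(np.uint8); k,l,s,c=cv2.connectedComponentsWithStats(df)
print([(s[j].tolist()) for j in range(1,k) if s[j,4]>12])
print(ctrl.hand_in())
E
```

```text
23.075 [ 0.4656 -0.0217  0.1601] az -89.62 [ 0.52 -0.35 -0.81] [-0.04 -0.   -0.02] [-0.3  -0.04  1.9  -0.    1.28  1.26]
grip top z 0.0941 ((465.41192626953125, -19.13349723815918), (13.365572929382324, 25.426111221313477), 89.91687774658203)
now 0.469 [(np.float64(-97.2), 'd'), (np.float64(-96.4), 'b'), (np.float64(-76.6), 'd'), (np.float64(-72.4), 'b'), (np.float64(-37.0), 'd'), (np.float64(-28.4), 'b'), (np.float64(-25.2), 'd'), (np.float64(-12.4), 'b')]
now 0.471 [(np.float64(-97.0), 'd'), (np.float64(-95.0), 'b'), (np.float64(-77.8), 'd'), (np.float64(-72.0), 'b'), (np.float64(-37.2), 'd'), (np.float64(-28.4), 'b')]
[[371, 163, 16, 13, 110], [400, 162, 137, 185, 10136], [512, 237, 5, 5, 16], [490, 242, 7, 13, 41], [498, 245, 8, 6, 27], [489, 257, 24, 9, 76], [0, 302, 163, 98, 9225], [383, 308, 114, 92, 6531], [492, 330, 8, 7, 25], [145, 350, 22, 21, 184], [413, 351, 1, 13, 13], [145, 361, 5, 5, 16]]
the job is handed in; nothing more can be done
None
```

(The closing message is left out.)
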